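# Unbolt the dish carriage and push it into the imaging box

### The job

The dish of shells is drawn out in front of the low white imaging box, and a steel bolt at the side of the track keeps its carriage from moving. Draw the bolt right back by its slim upright knob, away from the carriage, then push the carriage by its thick black handle fully home into the box. Leave both there and let go.

Things in the scene. Friction and masses are not known exactly. Their poses are not given: they have to be found in the camera images.
- bolt_knob (a point): Top centre of the bolt's upright knob: slim plain steel cylinder, 18 mm across, from 46 to 96 mm above the table, over the flat steel bolt (top 38 mm high). Frame is the station's, z up: +x is the way the carriage is pushed; the bolt is drawn back along -y, away from the track. Not the low wide black levelling screw (38 mm across, top 44 mm high) at the +y side, which is fixed.
- bolt (a joint): How far the bolt is drawn back, m: 0 shut, its tongue across the carriage's path; clear after 0.022; 0.040 fully back at its stop. Starts at 0 to 0.005. Slides with about 2 N, stays where left. A dark guide bracket (18 mm along y, top 44 mm above the table) straddles the bolt, its middle 43 mm to the +y side of the knob when shut.
- carriage_handle (a point): Top centre of the carriage's handle: thick black upright cylinder, 28 mm across, from 50 to 97 mm above the table, on a cross-piece (top 40 mm high) at the robot's end of the track. Frame is the station's: +x is the way to push. When drawn out and bolted, the bolt knob stands 25 mm along +x and 118 mm along -y of it; the white box's front (116 mm high in all) is 225 mm along +x, 105 mm when home.
- carriage (a joint): How far the carriage is pushed in, m: 0 drawn right out, 0.120 fully home at its stop. Starts at 0 to 0.004; moves only about 5 mm until the bolt is drawn back. Slides with about 2.5 N, stays where left. It carries a clear dish of shells, 92 mm across, top 50 mm above the table, centred 170 mm along +x of the handle.

How it is judged:
By the outcome, as a careful person would: the job done as asked, in the order asked, and still so for the second after the job is handed in, with the robot touching nothing.
It also fails if it takes over 45 s, if anything falls off the work surface, if the arm or the gripper's body presses on something with over 40 N, if the wrist force passes 120 N, or if a joint passes its speed limit or range.

### The arm

A 7-joint arm with a two-finger parallel gripper is mounted at the origin on the work surface. World frame = base frame: x ahead of the robot, y to its left, z up, the work surface at z = 0. Lengths are in m, angles in rad, forces in N, time in s.
With the tool pointing down it reaches from about 0.425 to 0.825 m from the base axis. Payload 3.6 kg.
Tool frame: the origin (TCP) lies at the very end of the fingers, on their centre line; the grasp point (between the pads) lies manip.grip_depth behind it (manip.grip_depth is the distance from the TCP to the grasp point, in m); z points along the fingers, y is the line along which they close (so a half turn about z gives the same grasp; the last joint's range is limited). The gripper opens to 85 mm and grips with 20 to 120 N. Pads are 22 mm wide; open, the fingers measure 114 mm over their backs; the gripper's body (76 mm by 85 mm) begins 54 mm behind the grasp point. The pads swing forward as they close: fully open they stand 13 mm farther back than shut.
Start: joints at [-1.155, 0.615, -0.013, 1.423, 0.008, 1.103, -0.04], TCP at [0.278, 0.588, 0.231] pointing down, gripper open.
Joint ranges: [-3.12, 3.12], [-0.3, 2.06], [-1.34, 1.32], [0.26, 2.42], [-1.36, 4.5], [0.01, 1.98], [-2.84, 2.84]. Speed limits (rad/s): [2.79, 2.79, 3.14, 3.14, 3.14, 3.14, 3.14].

### API

Orientations are given as a rotation vector (axis times angle).
In Python, from station import manip gives the robot as it stands.
- The arm moves only by the shell command python3 -m crank 'ROWS' [FORCE]. ROWS is JSON, a list of rows, each an object with "grip": the finger opening in cm, from 0 to 8.54; "slide": the shift along the tool's x, y, z in cm, a list of three; "dr": the turn, a rotation vector about the tool's x, y, z in degrees, a list of three. A call has 1 to 20 rows; each row shifts and turns the commanded pose from where the row before left it, along the tool's axes as they then stand; what a row does not reach is not made up. A row lasts 1/10 s, in which the tool goes at most 50 mm and 8.59 degrees, less where a joint would pass 70% of its speed; a pose out of reach is approached as far as the arm can. A call with a gripper value outside its range is refused whole. The fingers move at their own pace and stop on an object; FORCE is the grip in N (left out, the last holds). Time passes only in rows, so rows that do not move let the fingers close. It gives the time, the measured TCP pose, the force, the opening and the grip force at its end, in the units of the state.
- manip.observe(): the state, without advancing time (a new reading comes with each control period).
- manip.read_camera(name): name is "side" or "top" or "wrist"; returns the picture (480x640x3 uint8, red, green, blue); there is no depth.
- manip.camera_model(name): a dict with "K" (3x3 intrinsics, pixels), "k1" (the pictures are not rectified: a ray, as slopes to the right and down, at radius r is drawn at 1 + k1 r^2 times it, then the intrinsics apply), "R" (3x3) and "t" (3): a world point X has camera coordinates R X + t. Camera axes: x right, y down, z forward; pixel columns grow to the right and rows downward; lengths in m; the calibration is good to about 2 mm. A picture is of the moment at which its call begins: read the wrist's pose just before it. camera_model takes no time and is no camera call; for the wrist camera it gives the pose at the moment of the call.
- manip.close_job(): hands the job in; it is judged then, once.
The state is a dict: "clock": time; "q": joint angles; "joint_velocities": joint speeds; "joint_efforts": joint torques, N m; "eef_pos": TCP position; "ee_rot": TCP orientation; "ft_force": force on the tool from outside, world axes, zero at the start; "wrist_torque": the same for the moment, N m; "width": finger opening in m; "gripper_force": force on a finger pad.
Only numpy, scipy, OpenCV 4.12 (cv2) and the standard library are available. Lean on these libraries where they do the work, as an engineer would, in place of code of your own. Each camera call takes 0.05 s, during which the arm holds its last target. There are 200 camera calls.

## Working session

There is one attempt and no reset: what is moved stays moved. The work goes in short steps, Python scripts to look and compute and a shell command to move; the robot and the scene stay as the last step left them, time stands still between calls to the robot, and variables do not carry over. Pictures are saved under pics/ and viewed, at most 10 in all, crops included, and the job is handed in when it is done.

```bash
mkdir -p pics
python3 - <<'E'
from station import manip
import cv2,numpy as np
s=manip.observe();print({k:np.round(v,3).tolist() for k,v in s.items()},manip.grip_depth)
for n in ("top","side"):
    im=manip.read_camera(n);cv2.imwrite(f"pics/{n}0.png",im[:,:,::-1])
    m=manip.camera_model(n);C=-np.array(m["R"]).T@np.array(m["t"]);print(n,np.round(m["K"],1).tolist(),m["k1"],np.round(m["R"],3).tolist(),C.round(3))
E
```

```text
{'clock': 0.0, 'q': [-1.156, 0.616, -0.013, 1.425, 0.008, 1.103, -0.04], 'joint_velocities': [0.0, 0.002, -0.0, -0.0, 0.002, 0.002, -0.001], 'joint_efforts': [-0.0, -46.921, 0.259, -17.104, 0.01, 0.01, -0.0], 'eef_pos': [0.278, 0.587, 0.23], 'ee_rot': [-0.688, -3.065, 0.004], 'ft_force': [1.106, 0.183, 0.69], 'wrist_torque': [-0.036, 0.037, 0.027], 'gripper_force': 0.0, 'width': 0.085} 0.0187
top [[455.4, 0.0, 311.8], [0.0, 455.4, 242.8], [0.0, 0.0, 1.0]] -0.08560045511285852 [[-0.022, -1.0, 0.0], [-0.968, 0.022, -0.248], [0.248, -0.006, -0.969]] [ 0.437 -0.012  0.725]
side [[592.9, 0.0, 320.5], [0.0, 592.9, 236.5], [0.0, 0.0, 1.0]] -0.18610128794285677 [[0.999, -0.049, 0.006], [-0.024, -0.579, -0.815], [0.043, 0.814, -0.58]] [ 0.555 -0.678  0.556]
```

View pics/top0.png

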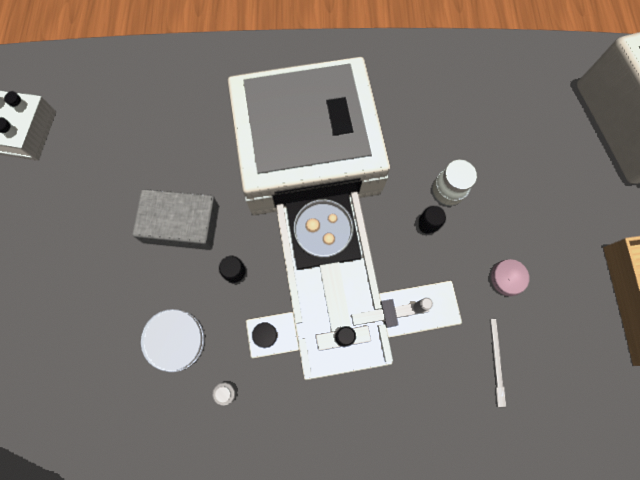

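View pics/side0.png

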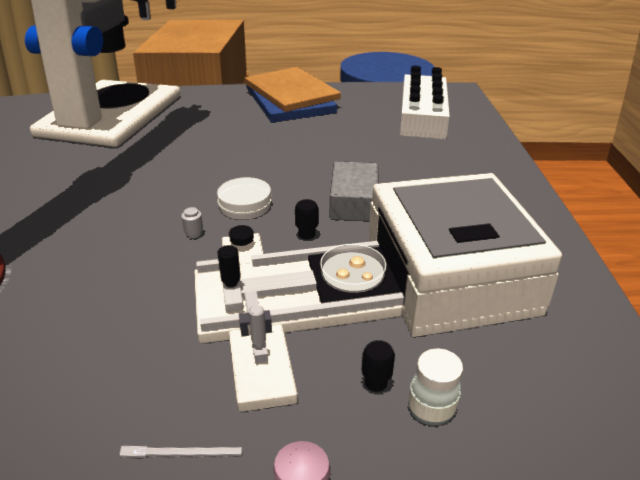

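The top view shows the handle top near (346,335), the knob near (426,303), the levelling screw at (264,334), and the box front at the top. The side view shows the knob top near (257,311) and the handle top near (228,252). I'll refine these with crops and triangulate.

```bash
cat > h.py <<'E'
import numpy as np,cv2
from station import manip
def ray(n,uv,m=None):
    m=m or manip.camera_model(n);K=np.array(m["K"]);R=np.array(m["R"])
    p=np.array([(uv[0]-K[0,2])/K[0,0],(uv[1]-K[1,2])/K[1,1]]);x=p.copy()
    for _ in range(20): x=p/(1+m["k1"]*(x@x))
    d=R.T@np.array([x[0],x[1],1]);return -R.T@np.array(m["t"]),d/np.linalg.norm(d)
def plane(n,uv,z,m=None):
    c,d=ray(n,uv,m);return c+d*(z-c[2])/d[2]
def tri(a,b):
    (c1,d1),(c2,d2)=ray("top",a),ray("side",b)
    s=np.linalg.lstsq(np.c_[d1,-d2],c2-c1,rcond=None)[0];p,q=c1+s[0]*d1,c2+s[1]*d2
    return (p+q)/2,np.linalg.norm(p-q)
E
python3 - <<'E'
from h import *
t=cv2.imread("pics/top0.png");s=cv2.imread("pics/side0.png")
a=cv2.resize(t[285:360,320:450],None,fx=6,fy=6,interpolation=cv2.INTER_CUBIC)
b=cv2.resize(s[235:375,200:300],None,fx=4,fy=4,interpolation=cv2.INTER_CUBIC)
o=np.zeros((600,800,3),np.uint8);o[:450,:780]=a;cv2.imwrite("pics/ct.png",o[:450]);cv2.imwrite("pics/cs.png",b)
for n,uv,z in (("top",(346,335),.097),("top",(427,302),.096),("side",(228,252),.097),("side",(257,310),.096)):print(n,plane(n,uv,z).round(4))
for a,b in (((346,335),(228,252)),((427,302),(257,310))):print(tri(a,b))
# track rail direction: base left/right edges, plate z~.01
for uv in ((305,377),(391,362),(247,320),(453,283),(461,320)):print(uv,plane("top",uv,.01).round(3))
for uv in ((242,190),(386,164),(229,75),(364,60)):print('box',plane("top",uv,.116).round(3))
E
```

```text
top [ 0.4678 -0.0593  0.097 ]
top [ 0.5099 -0.174   0.096 ]
side [ 0.4683 -0.0644  0.097 ]
side [ 0.5097 -0.1752  0.096 ]
(array([ 0.46777429, -0.05962585,  0.09343777]), np.float64(0.00033940745312048364))
(array([ 0.50981907, -0.17420815,  0.09516469]), np.float64(0.00033554842115603677))
(305, 377) [ 0.41  -0.001  0.01 ]
(391, 362) [ 0.429 -0.133  0.01 ]
(247, 320) [0.498 0.088 0.01 ]
(453, 283) [ 0.549 -0.241  0.01 ]
(461, 320) [ 0.49  -0.248  0.01 ]
box [0.673 0.082 0.116]
box [ 0.709 -0.126  0.116]
box [0.865 0.107 0.116]
box [ 0.887 -0.104  0.116]
```

View pics/ct.png

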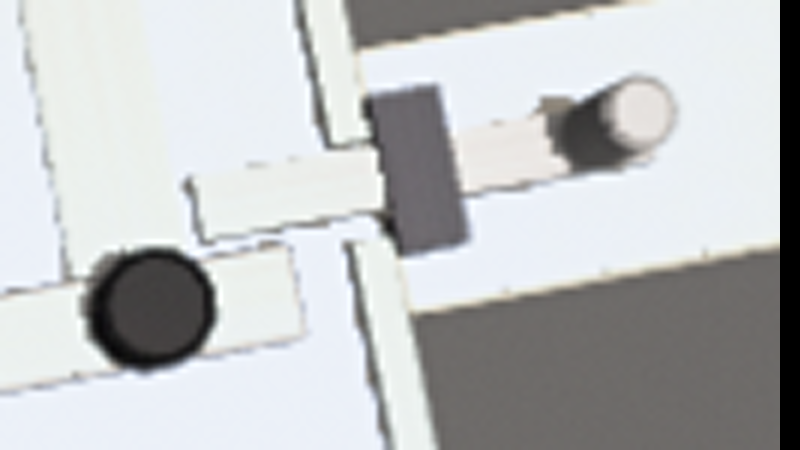

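View pics/cs.png

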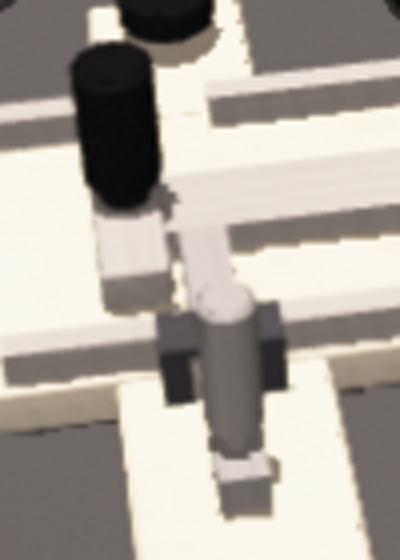

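The crops put the knob top at (427.0,304.2) in top and (257.2,310.5) in side. The handle top is at (345.9,335.8) in top and (228.8,250.5) in side. Next I'll work out the final positions, the yaw, and the tool orientation.

Run:
```python
from h import *
from scipy.spatial.transform import Rotation as Ro
k,e1=tri((427,304.2),(257.2,310.5));h,e2=tri((345.9,335.8),(228.8,250.5))
print(k,e1,h,e2,np.linalg.norm((k-h)[:2]))
# yaw by bright/dark long edges: rails in crop: fit right rail & plate edges at z
def ang(a,b,z): d=plane("top",b,z)-plane("top",a,z);return np.degrees(np.arctan2(d[1],d[0]))
print("x-dir",ang((391,362),(372,290),.01),ang((305,377),(278,200),.01), "y-dir+90",ang((247,320),(453,283),.01)+90,ang((242,190),(386,164),.116)+90)
for th in (8,9,10):
    r=np.radians(th);x=np.array([np.cos(r),np.sin(r)]);y=np.array([-x[1],x[0]]);d=(k-h)[:2];print(th,d@x,d@y)
s=manip.observe();print(Ro.from_rotvec(s["ee_rot"]).as_matrix().round(3))
```

```text
[ 0.50843767 -0.17407125  0.09393166] 0.0027688704305242856 [ 0.46776966 -0.0591211   0.09527965] 0.002006552757801463 0.1219320529867854
x-dir 11.85917086356235 7.897172973645611 y-dir+90 8.762869373783673 9.712991370966279
8 0.02427425597514631 -0.1194913638821874
9 0.02218514704016902 -0.11989680894993963
10 0.020089280294490947 -0.12026573228821924
[[-0.904  0.427 -0.001]
 [ 0.427  0.904 -0.002]
 [ 0.    -0.002 -1.   ]]
```

The knob is at about (0.509,-0.174) and the handle at (0.468,-0.060). Both heights come out near 95 mm, and their spacing of 0.122 m matches the 0.121 expected. The yaw is about 9°. I'll move above the knob first.

```bash
python3 -m crank '[{"grip":8.5,"slide":[-3.66,-2.55,0],"dr":[0,0,0]},{"grip":8.5,"slide":[-3.66,-2.55,0],"dr":[0,0,0]},{"grip":8.5,"slide":[-3.66,-2.55,0],"dr":[0,0,0]},{"grip":8.5,"slide":[-3.66,-2.55,0],"dr":[0,0,0]},{"grip":8.5,"slide":[-3.66,-2.55,0],"dr":[0,0,0]},{"grip":8.5,"slide":[-3.66,-2.55,0],"dr":[0,0,0]},{"grip":8.5,"slide":[-3.66,-2.55,0],"dr":[0,0,0]},{"grip":8.5,"slide":[-3.66,-2.55,0],"dr":[0,0,0]},{"grip":8.5,"slide":[-3.66,-2.55,0],"dr":[0,0,0]},{"grip":8.5,"slide":[-3.66,-2.55,0],"dr":[0,0,0]},{"grip":8.5,"slide":[-1.68,-3.34,0.6],"dr":[0,0,0]},{"grip":8.5,"slide":[-1.68,-3.34,0.6],"dr":[0,0,0]},{"grip":8.5,"slide":[-1.68,-3.34,0.6],"dr":[0,0,0]},{"grip":8.5,"slide":[-1.68,-3.34,0.6],"dr":[0,0,0]},{"grip":8.5,"slide":[-1.68,-3.34,0.6],"dr":[0,0,0]},{"grip":8.5,"slide":[-1.68,-3.34,0.6],"dr":[0,0,0]},{"grip":8.5,"slide":[-1.68,-3.34,0.6],"dr":[0,0,0]},{"grip":8.5,"slide":[-1.68,-3.34,0.6],"dr":[0,0,0]},{"grip":8.5,"slide":[-1.68,-3.34,0.6],"dr":[0,0,0]},{"grip":8.5,"slide":[-1.68,-3.34,0.6],"dr":[0,0,0]}]'
python3 -m crank '[{"grip":6,"slide":[0,0,0],"dr":[0,0,8.5]},{"grip":6,"slide":[0,0,0],"dr":[0,0,8.5]},{"grip":6,"slide":[0,0,0],"dr":[0,0,8.5]},{"grip":6,"slide":[0,0,0],"dr":[0,0,8.5]},{"grip":6,"slide":[0,0,0],"dr":[0,0,8.5]},{"grip":6,"slide":[0,0,0],"dr":[0,0,8.5]},{"grip":6,"slide":[0,0,0],"dr":[0,0,8.5]},{"grip":6,"slide":[0,0,0],"dr":[0,0,8.5]},{"grip":6,"slide":[0,0,0],"dr":[0,0,8.5]},{"grip":6,"slide":[0,0,0],"dr":[0,0,8.5]},{"grip":6,"slide":[0,0,0],"dr":[0,0,8.5]},{"grip":6,"slide":[0,0,0],"dr":[0,0,8.5]},{"grip":6,"slide":[0,0,0],"dr":[0,0,8.5]},{"grip":6,"slide":[0,0,0],"dr":[0,0,8.5]},{"grip":6,"slide":[0,0,0],"dr":[0,0,8.5]},{"grip":6,"slide":[0,0,0],"dr":[0,0,8.5]},{"grip":6,"slide":[0,0,0],"dr":[0,0,8.5]},{"grip":6,"slide":[0,0,0],"dr":[0,0,1.2]},{"grip":6,"slide":[0,0,0],"dr":[0,0,0]}]'
cat > st.py <<'E'
from h import *
import sys
from scipy.spatial.transform import Rotation as Ro
s=manip.observe();M=Ro.from_rotvec(s["ee_rot"]).as_matrix();p=np.array(s["eef_pos"])
print("t",s["clock"],"p",p.round(4),"yaw_y",np.degrees(np.arctan2(M[1,1],M[0,1])).round(2),"tilt",M[:,2].round(3),"q",np.round(s["q"],2),"F",np.round(s["ft_force"],1),s["width"],s["gripper_force"])
if len(sys.argv)>3: print("slide cm",(M.T@(np.array(list(map(float,sys.argv[1:4])))-p)*100).round(2))
E
python3 st.py 0.509 -0.174 0.17
```

```text
clock: 2.1
eef_pos: [0.5084, -0.1745, 0.1707]
ee_rot: [-0.688, -3.064, -0.0]
ft_force: [0.3, -0.8, -0.3]
width: 0.0849
gripper_force: 0.0
clock: 4.0
eef_pos: [0.5087, -0.1729, 0.171]
ee_rot: [-3.132, -0.25, 0.001]
ft_force: [0.3, 0.4, 0.3]
width: 0.0604
gripper_force: 0.0
t 4.0 p [ 0.5087 -0.1729  0.171 ] yaw_y -80.85 tilt [-0.001 -0.    -1.   ] q [-0.21  0.63  0.79  1.84 -0.55  0.91 -0.57] F [0.3 0.4 0.3] 0.06035042713673148 0.0
slide cm [0.02 0.11 0.09]
```

Run:
```python
from h import *
m=manip.camera_model("wrist");w=manip.read_camera("wrist");cv2.imwrite("pics/w1.png",w[:,:,::-1])
def proj(X):
    x=np.array(m["R"])@X+np.array(m["t"]);x=x[:2]/x[2];x=x*(1+m["k1"]*(x@x));K=np.array(m["K"]);return K[:2,:2]@x+K[:2,2]
print(proj(np.array([.509,-.174,.096])),proj(np.array([.468,-.06,.097])))
```

```text
[317.51096782 258.19189992] [109.42342637 295.53925784]
```

View pics/w1.png

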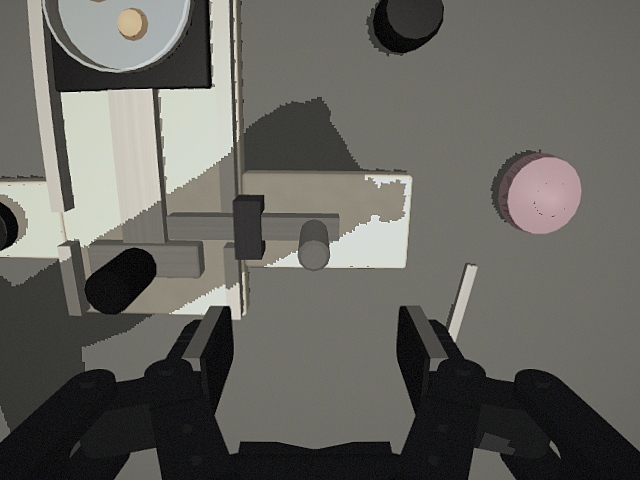

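The wrist view shows the knob top at (314,257) against a predicted (317,258), and the handle at (107,294) against (109,295). Agreement is about 1 mm. I'll descend and grip the knob.

```bash
python3 -m crank '[{"grip":6,"slide":[0,0,3],"dr":[0,0,0]},{"grip":6,"slide":[0,0,3],"dr":[0,0,0]},{"grip":6,"slide":[0,0,3],"dr":[0,0,0]},{"grip":6,"slide":[0,0,2.4],"dr":[0,0,0]},{"grip":6,"slide":[0,0,0],"dr":[0,0,0]},{"grip":0.5,"slide":[0,0,0],"dr":[0,0,0]},{"grip":0.5,"slide":[0,0,0],"dr":[0,0,0]},{"grip":0.5,"slide":[0,0,0],"dr":[0,0,0]},{"grip":0.5,"slide":[0,0,0],"dr":[0,0,0]},{"grip":0.5,"slide":[0,0,0],"dr":[0,0,0]},{"grip":0.5,"slide":[0,0,0],"dr":[0,0,0]}]' 30; python3 st.py
```

```text
clock: 5.15
eef_pos: [0.5097, -0.1734, 0.0588]
ee_rot: [3.131, 0.247, 0.004]
ft_force: [-1.0, 0.2, 7.2]
width: 0.0173
gripper_force: 29.4
t 5.15 p [ 0.5097 -0.1734  0.0588] yaw_y -81.0 tilt [ 0.003 -0.    -1.   ] q [-0.11  0.77  0.64  1.93 -0.72  0.68 -0.43] F [-1.   0.2  7.2] 0.017267438425424195 29.436491124797612
```

```bash
python3 -m crank '[{"grip":0.5,"slide":[0,0.6,0],"dr":[0,0,0]},{"grip":0.5,"slide":[0,0.6,0],"dr":[0,0,0]},{"grip":0.5,"slide":[0,0.6,0],"dr":[0,0,0]},{"grip":0.5,"slide":[0,0.6,0],"dr":[0,0,0]},{"grip":0.5,"slide":[0,0.6,0],"dr":[0,0,0]},{"grip":0.5,"slide":[0,0.4,0],"dr":[0,0,0]},{"grip":0.5,"slide":[0,0,0],"dr":[0,0,0]}]'; python3 st.py
```

```text
clock: 5.85
eef_pos: [0.5149, -0.2077, 0.0588]
ee_rot: [3.131, 0.245, 0.004]
ft_force: [-0.7, -0.2, 5.7]
width: 0.0171
gripper_force: 29.4
t 5.85 p [ 0.5149 -0.2077  0.0588] yaw_y -81.03 tilt [ 0.002 -0.001 -1.   ] q [-0.05  0.79  0.64  1.89 -0.71  0.7  -0.4 ] F [-0.7 -0.2  5.7] 0.017081604766505533 29.423320294590667
```

Moved 34 mm with no resistance. I'll inch on to the stop, watching the force.

```bash
python3 -m crank '[{"grip":0.5,"slide":[0,0.2,0],"dr":[0,0,0]},{"grip":0.5,"slide":[0,0.1,0],"dr":[0,0,0]},{"grip":0.5,"slide":[0,0,0],"dr":[0,0,0]}]'; python3 -m crank '[{"grip":0.5,"slide":[0,0.2,0],"dr":[0,0,0]},{"grip":0.5,"slide":[0,0.1,0],"dr":[0,0,0]},{"grip":0.5,"slide":[0,0,0],"dr":[0,0,0]}]';python3 st.py
```

```text
clock: 6.15
eef_pos: [0.5151, -0.2098, 0.0588]
ee_rot: [-3.132, -0.247, -0.003]
ft_force: [-1.0, 0.9, 7.7]
width: 0.0174
gripper_force: 29.5
clock: 6.45
eef_pos: [0.5153, -0.2106, 0.0587]
ee_rot: [-3.128, -0.248, -0.001]
ft_force: [-2.3, 5.2, 10.1]
width: 0.017
gripper_force: 30.0
t 6.45 p [ 0.5153 -0.2106  0.0587] yaw_y -80.93 tilt [ 0.001  0.004 -1.   ] q [-0.04  0.79  0.64  1.88 -0.71  0.71 -0.39] F [-2.3  5.2 10.1] 0.016980714192217694 30.00502836657688
```

```bash
python3 -m crank '[{"grip":0.5,"slide":[0,0.2,0],"dr":[0,0,0]},{"grip":0.5,"slide":[0,0.1,0],"dr":[0,0,0]},{"grip":0.5,"slide":[0,0,0],"dr":[0,0,0]}]';python3 st.py
```

```text
clock: 6.75
eef_pos: [0.5153, -0.2107, 0.0586]
ee_rot: [-3.122, -0.25, 0.001]
ft_force: [-3.2, 9.9, 13.5]
width: 0.0172
gripper_force: 31.4
t 6.75 p [ 0.5153 -0.2107  0.0586] yaw_y -80.84 tilt [-0.001  0.01  -1.   ] q [-0.03  0.79  0.63  1.88 -0.71  0.72 -0.39] F [-3.2  9.9 13.5] 0.017239092487206068 31.387713183648884
```

The bolt is at its stop, with force rising and no further travel. I'll relax the load, release, and rise.

```bash
python3 -m crank '[{"grip":0.5,"slide":[0,-0.4,0],"dr":[0,0,0]},{"grip":6,"slide":[0,0,0],"dr":[0,0,0]},{"grip":6,"slide":[0,0,0],"dr":[0,0,0]},{"grip":6,"slide":[0,0,0],"dr":[0,0,0]},{"grip":6,"slide":[0,0,0],"dr":[0,0,0]},{"grip":6,"slide":[0,0,-2],"dr":[0,0,0]},{"grip":6,"slide":[0,0,-3],"dr":[0,0,0]},{"grip":6,"slide":[0,0,-3],"dr":[0,0,0]},{"grip":6,"slide":[0,0,-3],"dr":[0,0,0]},{"grip":7,"slide":[0,0,0],"dr":[0,0,0]}]';python3 st.py 0.468 -0.06 0.168
python3 - <<'E'
from h import *
w=manip.read_camera("side");cv2.imwrite("pics/s2.png",w[:,:,::-1])
E
```

```text
clock: 7.75
eef_pos: [0.5169, -0.2139, 0.1712]
ee_rot: [3.127, 0.245, 0.011]
ft_force: [-0.2, -0.9, 0.4]
width: 0.0698
gripper_force: 0.0
t 7.75 p [ 0.5169 -0.2139  0.1712] yaw_y -81.04 tilt [ 0.007 -0.004 -1.   ] q [-0.12  0.65  0.78  1.79 -0.56  0.93 -0.52] F [-0.2 -0.9  0.4] 0.06981936413414214 0.0
slide cm [ -2.43 -15.96   0.22]
```

View pics/s2.png

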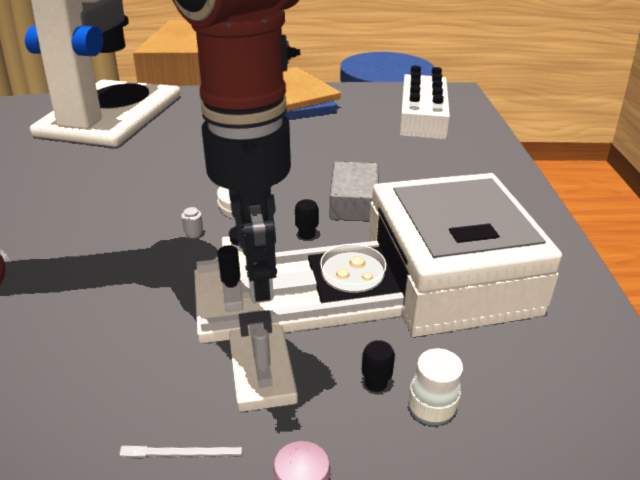

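The bolt is drawn back, with the knob now around (262,345) and the handle unmoved at (228,252). Now to the handle.

```bash
python3 -m crank '[{"grip":7,"slide":[-0.49,-3.19,0],"dr":[0,0,0]},{"grip":7,"slide":[-0.49,-3.19,0],"dr":[0,0,0]},{"grip":7,"slide":[-0.49,-3.19,0],"dr":[0,0,0]},{"grip":7,"slide":[-0.49,-3.19,0],"dr":[0,0,0]},{"grip":7,"slide":[-0.49,-3.19,0],"dr":[0,0,0]},{"grip":7,"slide":[0,0,0],"dr":[0,0,0]}]';python3 st.py 0.468 -0.06 0.06
```

```text
clock: 8.4
eef_pos: [0.4634, -0.0525, 0.1653]
ee_rot: [-3.126, -0.257, 0.009]
ft_force: [0.9, 0.2, 0.5]
width: 0.0699
gripper_force: 0.0
t 8.4 p [ 0.4634 -0.0525  0.1653] yaw_y -80.6 tilt [-0.006  0.004 -1.   ] q [-0.48  0.54  0.82  2.03 -0.55  0.81 -0.74] F [0.9 0.2 0.5] 0.06987130259772842 0.0
slide cm [ 0.39  0.88 10.52]
```

```bash
python3 -m crank '[{"grip":7,"slide":[0,0,0],"dr":[0,0,0]},{"grip":7,"slide":[0,0,0],"dr":[0,0,0]}]' >/dev/null;python3 st.py 0.468 -0.06 0.06
```

```text
t 8.6 p [ 0.4658 -0.059   0.167 ] yaw_y -81.09 tilt [-0.    -0.001 -1.   ] q [-0.47  0.54  0.83  2.03 -0.55  0.81 -0.74] F [-0.6  0.4  0.7] 0.07011668675286051 0.0
slide cm [ 0.21  0.12 10.7 ]
```

```bash
python3 -m crank '[{"grip":7,"slide":[0.2,0.1,3],"dr":[0,0,0]},{"grip":7,"slide":[0,0,3],"dr":[0,0,0]},{"grip":7,"slide":[0,0,3],"dr":[0,0,0]},{"grip":7,"slide":[0,0,1.6],"dr":[0,0,0]},{"grip":7,"slide":[0,0,0],"dr":[0,0,0]},{"grip":1.5,"slide":[0,0,0],"dr":[0,0,0]},{"grip":1.5,"slide":[0,0,0],"dr":[0,0,0]},{"grip":1.5,"slide":[0,0,0],"dr":[0,0,0]},{"grip":1.5,"slide":[0,0,0],"dr":[0,0,0]},{"grip":1.5,"slide":[0,0,0],"dr":[0,0,0]},{"grip":1.5,"slide":[0,0,0],"dr":[0,0,0]}]' 40; python3 st.py
```

```text
clock: 9.7
eef_pos: [0.4685, -0.0578, 0.0625]
ee_rot: [-3.13, -0.247, -0.003]
ft_force: [-0.3, 2.8, 6.0]
width: 0.0269
gripper_force: 39.2
t 9.7 p [ 0.4685 -0.0578  0.0625] yaw_y -80.98 tilt [ 0.002  0.002 -1.   ] q [-0.33  0.7   0.62  2.11 -0.77  0.57 -0.55] F [-0.3  2.8  6. ] 0.02687480901339346 39.18564471183345
```

```bash
python3 -m crank '[{"grip":1.5,"slide":[0.5,0,0],"dr":[0,0,0]},{"grip":1.5,"slide":[0.8,0,0],"dr":[0,0,0]},{"grip":1.5,"slide":[0.8,0,0],"dr":[0,0,0]},{"grip":1.5,"slide":[0.8,0,0],"dr":[0,0,0]},{"grip":1.5,"slide":[0.8,0,0],"dr":[0,0,0]},{"grip":1.5,"slide":[0.8,0,0],"dr":[0,0,0]},{"grip":1.5,"slide":[0.5,0,0],"dr":[0,0,0]},{"grip":1.5,"slide":[0,0,0],"dr":[0,0,0]}]'; python3 st.py
```

```text
clock: 10.5
eef_pos: [0.5183, -0.0504, 0.0626]
ee_rot: [-3.131, -0.247, -0.003]
ft_force: [0.1, 0.7, 4.7]
width: 0.0273
gripper_force: 39.0
t 10.5 p [ 0.5183 -0.0504  0.0626] yaw_y -80.98 tilt [ 0.002  0.001 -1.   ] q [-0.35  0.75  0.65  1.98 -0.74  0.66 -0.63] F [0.1 0.7 4.7] 0.027340508858739038 39.03362142154947
```

50 mm in, with no lateral load. I'll continue.

```bash
python3 -m crank '[{"grip":1.5,"slide":[0.6,0,0],"dr":[0,0,0]},{"grip":1.5,"slide":[0.8,0,0],"dr":[0,0,0]},{"grip":1.5,"slide":[0.8,0,0],"dr":[0,0,0]},{"grip":1.5,"slide":[0.8,0,0],"dr":[0,0,0]},{"grip":1.5,"slide":[0.8,0,0],"dr":[0,0,0]},{"grip":1.5,"slide":[0.8,0,0],"dr":[0,0,0]},{"grip":1.5,"slide":[0.6,0,0],"dr":[0,0,0]},{"grip":1.5,"slide":[0.4,0,0],"dr":[0,0,0]},{"grip":1.5,"slide":[0.3,0,0],"dr":[0,0,0]},{"grip":1.5,"slide":[0.2,0,0],"dr":[0,0,0]},{"grip":1.5,"slide":[0,0,0],"dr":[0,0,0]}]'; python3 st.py 0.587 -0.0394 0.0625;python3 -m crank '[{"grip":1.5,"slide":[0.3,0,0],"dr":[0,0,0]},{"grip":1.5,"slide":[0.2,0,0],"dr":[0,0,0]},{"grip":1.5,"slide":[0,0,0],"dr":[0,0,0]}]'; python3 st.py
```

```text
clock: 11.6
eef_pos: [0.5777, -0.0414, 0.0626]
ee_rot: [-3.132, -0.246, -0.001]
ft_force: [-2.2, 0.0, 5.2]
width: 0.0264
gripper_force: 39.2
t 11.6 p [ 0.5777 -0.0414  0.0626] yaw_y -81.01 tilt [ 0.001  0.    -1.   ] q [-0.37  0.82  0.68  1.81 -0.72  0.77 -0.72] F [-2.2  0.   5.2] 0.02641990822148759 39.20423830859363
slide cm [ 0.95 -0.05  0.01]
clock: 11.9
eef_pos: [0.5826, -0.0406, 0.0626]
ee_rot: [-3.132, -0.246, -0.001]
ft_force: [-1.6, 0.3, 5.3]
width: 0.0272
gripper_force: 39.2
t 11.9 p [ 0.5826 -0.0406  0.0626] yaw_y -81.02 tilt [ 0.001  0.    -1.   ] q [-0.37  0.82  0.68  1.8  -0.72  0.78 -0.73] F [-1.6  0.3  5.3] 0.027205731192518446 39.22139881644398
```

```bash
for i in 1 2; do python3 -m crank '[{"grip":1.5,"slide":[0.2,0,0],"dr":[0,0,0]},{"grip":1.5,"slide":[0.2,0,0],"dr":[0,0,0]},{"grip":1.5,"slide":[0,0,0],"dr":[0,0,0]}]' >/dev/null; python3 st.py; done
```

```text
t 12.2 p [ 0.5862 -0.0401  0.0626] yaw_y -81.02 tilt [-0.  0. -1.] q [-0.37  0.83  0.68  1.79 -0.71  0.79 -0.73] F [-2.4  0.6  4.7] 0.027048323210395697 39.27142713451758
t 12.5 p [ 0.5861 -0.0401  0.0625] yaw_y -81.07 tilt [-0.008  0.001 -1.   ] q [-0.37  0.83  0.68  1.78 -0.71  0.8  -0.74] F [-10.2   0.8  13. ] 0.027114307591373753 39.87076031276956
```

The carriage has stopped after 119 mm of travel, with 10 N building up, so it's home. I'll relax, release, rise, and check.

```bash
python3 -m crank '[{"grip":1.5,"slide":[-0.3,0,0],"dr":[0,0,0]},{"grip":7,"slide":[0,0,0],"dr":[0,0,0]},{"grip":7,"slide":[0,0,0],"dr":[0,0,0]},{"grip":7,"slide":[0,0,0],"dr":[0,0,0]},{"grip":7,"slide":[0,0,0],"dr":[0,0,0]},{"grip":7,"slide":[0,0,0],"dr":[0,0,0]},{"grip":7,"slide":[0,0,-2],"dr":[0,0,0]},{"grip":7,"slide":[0,0,-3],"dr":[0,0,0]},{"grip":7,"slide":[0,0,-3],"dr":[0,0,0]},{"grip":7,"slide":[0,0,-4],"dr":[0,0,0]},{"grip":7,"slide":[-4,0,-2],"dr":[0,0,0]},{"grip":7,"slide":[-4,0,0],"dr":[0,0,0]},{"grip":7,"slide":[-4,0,0],"dr":[0,0,0]},{"grip":7,"slide":[0,0,0],"dr":[0,0,0]},{"grip":7,"slide":[0,0,0],"dr":[0,0,0]}]'
python3 - <<'E'
from h import *
a=manip.read_camera("top");b=manip.read_camera("side")
o=np.hstack([cv2.resize(a[150:400,200:500],None,fx=1.33,fy=1.33),cv2.resize(b[150:400,150:450],None,fx=1.33,fy=1.33)]);cv2.imwrite("pics/f.png",o[:,:,::-1]);print(o.shape)
E
```

```text
clock: 14.0
eef_pos: [0.4686, -0.0585, 0.2016]
ee_rot: [-3.131, -0.245, -0.001]
ft_force: [-0.3, 0.0, -0.7]
width: 0.07
gripper_force: 0.0
(332, 798, 3)
```

View pics/f.png

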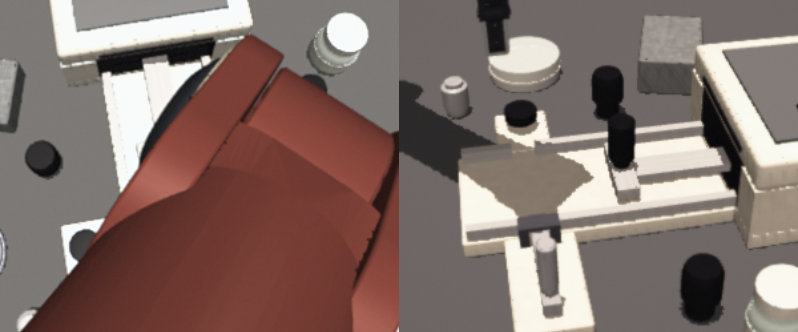

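In the side half of the picture, the dish is inside the box, the handle top is near side pixel (318,239), and the knob top is near (260,331). I'll check those numbers.

Run:
```python
from h import *
r=np.radians(9);x=np.array([np.cos(r),np.sin(r)]);y=np.array([-x[1],x[0]])
d=(plane("side",(317.7,238.7),.097)-plane("side",(228.8,250.5),.097))[:2];print("carriage",d@x,d@y)
d=(plane("side",(259.8,331),.096)-plane("side",(257.2,310.5),.096))[:2];print("bolt",d@x,d@y)
```

```text
carriage 0.11817211015143507 0.0030055783278346952
bolt -0.0012794752281787046 -0.03360942996243045
```

The bolt reads 33.6 mm from a coarse pixel pick, so I'll check it at finer scale, before and after.

Run:
```python
from h import *
a=cv2.imread("pics/side0.png");b=manip.read_camera("side")[:,:,::-1]
c=lambda i,v:cv2.resize(i[v:v+70,230:290],None,fx=6,fy=6,interpolation=cv2.INTER_CUBIC)
cv2.imwrite("pics/k.png",np.hstack([c(a,300),c(b,320)]))
```

```text
(no output)
```

View pics/k.png

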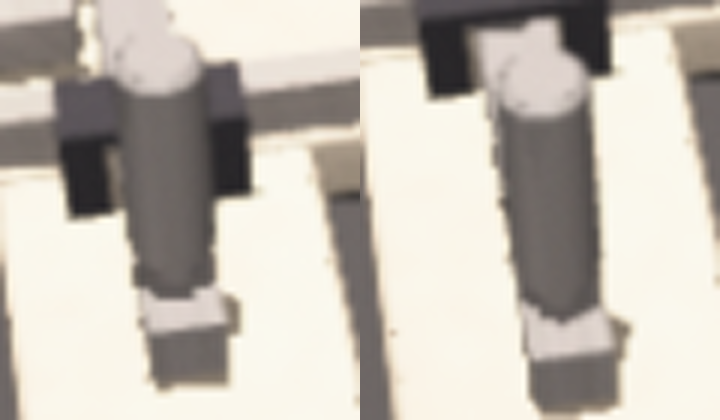

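The knob top is at (257,310.3) before and (260.3,333.7) after. The bolt end's lower edge goes from (261.3,364.2) to (265.8,388.3).

Run:
```python
from h import *
r=np.radians(9);y=np.array([-np.sin(r),np.cos(r)])
for a,b,z in (((257,310.3),(260.3,333.7),.096),((261.3,364.2),(265.8,388.3),.025)):print((plane("side",b,z)-plane("side",a,z))[:2]@y)
```

```text
-0.03826123255065622
-0.037968697474929355
```

The bolt moved 38 mm, which agrees with the tool's travel to the stop, and the carriage is home. Handing in.

```bash
python3 -c "
from station import manip
print(manip.close_job())"
```

```text
the job is handed in; nothing more can be done
None
```

The bolt is drawn back about 38 mm to its stop, the carriage is pushed about 119 mm to its stop in the box, both are released with the arm clear, and the job is handed in at about 14 s (no verdict came back).

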